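# Draw the blue pipe from the offcut bin

### The arm

A 6-joint arm with a two-finger parallel gripper is mounted at the origin on the work surface. World frame = base frame: x ahead of the robot, y to its left, z up, the work surface at z = 0. Lengths are in m, angles in degrees, forces in N, time in s.
With the tool pointing down it reaches from about 0.375 to 0.925 m from the base axis. Payload 5.7 kg.
Tool frame: the origin (TCP) lies on the mounting face of the last link; the fingertips stand env.finger_overhang ahead of it and the grasp point (between the pads) lies 163 mm ahead of it (env.finger_overhang is the distance from the TCP to the fingertips, in m); z points along the fingers, y is the line along which they close (so a half turn about z gives the same grasp; the last joint's range is limited). The gripper opens to 88 mm and grips with 3 to 60 N. Pads are 20 mm wide; open, the fingers measure 115 mm over their backs; the gripper's body (75 mm by 178 mm) begins 61 mm behind the grasp point.
Start: joints at [-6.595, 20.558, 86.54, -0, 72.909, -6.595], TCP at [0.6, -0, 0.405] pointing down, gripper open.
Joint ranges: [-170.27, 170.27], [-57.76, 135], [12.27, 136.19], [-55.21, 235.2], [11.17, 155.16], [-170.74, 170.74]. Speed limits (degrees/s): [136.94, 136.94, 180, 180, 180, 180].

### API

Orientations are given as [roll, pitch, yaw] about the fixed x, y, z axes, in that order (R = Rz(yaw) Ry(pitch) Rx(roll)).
In Python, from cell import env gives the robot as it stands.
- The arm moves only by the shell command python3 -m crank 'ROWS' [FORCE]. ROWS is JSON, one flat list of numbers, 7 for each row, row after row: the shift along the world's x, y, z scaled (see below), then the turn, a rotation vector about the world's x, y, z scaled (see below), then the opening, from -1 (shut) to 1 (fully open). In form: [dx, dy, dz, ax, ay, az, jaw, dx, dy, dz, ax, ay, az, jaw, ...]. A call has 1 to 8 rows; each row shifts and turns the commanded pose from where the row before left it; what a row does not reach is not made up. The controller multiplies each number of a shift by 0.1 m and each number of a turn by 6 degrees. A row lasts 1/10 s, in which the tool goes at most 50 mm and 8.59 degrees, less where a joint would pass 70% of its speed; a pose out of reach is approached as far as the arm can. A call with a number of a shift or a turn outside -1 to 1 is refused whole. A call with a gripper value outside its range is refused whole. The fingers move at their own pace and stop on an object; FORCE is the grip in N (left out, the last holds). Time passes only in rows, so rows that do not move let the fingers close. It gives the time, the measured TCP pose, the force, the opening and the grip force at its end, in the units of the state.
- env.observe(): the state, without advancing time (a new reading comes with each control period).
- env.get_image(name): name is "scene" or "side" or "wrist"; returns the picture (480x640x3 uint8, red, green, blue); there is no depth.
- env.camera_info(name): a dict with "fx", "fy", "cx", "cy" (pixels), "position" and "attitude" of the camera in the world; the wrist camera has in their place "hand_eye" (4x4, takes a point from camera to tool coordinates, whose origin is the TCP and whose axes are the flange's). Camera axes: x right, y up, looking along -z (the intrinsics and any distortion apply to the point x, -y, -z); pixel columns grow to the right and rows downward; lengths in m; the calibration is good to about 2 mm. A picture is of the moment at which its call begins: read the wrist's pose just before it. camera_info takes no time and is no camera call.
- env.hand_in(): hands the job in; it is judged then, once.
The state is a dict: "t": time; "qpos": joint angles; "dq": joint speeds; "joint_efforts": joint torques, N m; "ee_pos": TCP position; "orientation": TCP orientation; "ft_force": force on the tool from outside, world axes, zero at the start; "ft_torque": the same for the moment, N m; "opening": finger opening in m; "gripper_force": force on a finger pad.
Only numpy, scipy, OpenCV 4.12 (cv2) and the standard library are available. Lean on these libraries where they do the work, as an engineer would, in place of code of your own. Each camera call takes 0.05 s, during which the arm holds its last target. There are 200 camera calls.

### The job

A customer wants the blue pipe from the green offcut bin: push the yellow gate fully open by its black post, then hook a fingertip behind the blue pipe's rear end and slide it, without lifting it out, past the gate until it lies entirely in the grey tray. Leave the other pipes in the bin, push the gate fully closed again, and do not disturb the other things on the counter.

Things in the scene. Friction and masses are not known exactly. Their poses are not given: they have to be found in the camera images.
- bin: Fixed open-topped green crate on the counter, joined at one end to a grey tray. Origin on the counter under the middle of the green part; x across the pipes, away from the robot; y along the pipes towards the tray; z up. Inside: x -102.5..102.5 mm, y -115..119 mm. Walls 50 mm high, 6 mm thick. Floor 6 mm above the counter, one level through bin, gateway and tray.
- gateway (a point): Middle of the gate line on the floor, between green bin and grey tray, at y 125.5 mm in the bin's frame (same axes). Grey tray inside: from 4.5 to 199.5 mm beyond this line, 205 mm wide, walls 28 mm high. The gate's aluminium guide, 10 mm high and 14 mm wide, runs on along the line to 314 mm on the far side of this point.
- gate (a joint): Travel of the yellow sliding gate between bin and tray, m: 0 fully closed, 0.2 fully open; it slides along the bin's +x to open and stays where it is left (about 2 N to move). Plate 203 mm wide, 6 mm thick, its top 47 mm above the counter.
- gate_post (a point): Centre of the top of the black upright post on the gate, 20 mm diameter, 114 mm above the counter, standing 67 mm above the plate's top; the post is 21.5 mm from the plate's end nearest the robot, so pushing the post moves the gate.
- blue_pipe: The wanted pipe: blue plastic offcut, 36 mm diameter, 140 mm long, closed by flat black end plugs. Origin at the middle of its axis, own y along the pipe (towards the tray at the start). It lies on the bin floor in one of five lanes about 40 mm apart, other pipes close beside it, with at least 45 mm free between its rear end and the bin's rear wall.
- blue_pipe_tail (a point): Centre of the blue pipe's rear end face (away from the tray at the start).
- blue_pipe_nose (a point): Centre of the blue pipe's front end face (towards the tray at the start).
- white_pipe: White plastic pipe offcut, 36 mm diameter, 150 mm long, closed by flat black end plugs. Origin at the middle of its axis, own y along the pipe. Stays in the bin.
- grey_pipe: Grey plastic pipe offcut, 34 mm diameter, 125 mm long, closed by flat black end plugs. Origin at the middle of its axis, own y along the pipe. Stays in the bin.
- cream_pipe: Cream plastic pipe offcut, 36 mm diameter, 135 mm long, closed by flat black end plugs. Origin at the middle of its axis, own y along the pipe. Stays in the bin.
- orange_pipe: Orange plastic pipe offcut, 34 mm diameter, 145 mm long, closed by flat black end plugs. Origin at the middle of its axis, own y along the pipe. Stays in the bin.
- tin: Bystander: upright tin of cement with a blue label, 66 mm diameter, 100 mm high, origin under its middle.
- tape: Bystander: yellow ring-shaped roll lying flat, 100 mm diameter, 45 mm high, origin under its middle.
- cutter: Bystander: yellow and red pipe cutter lying flat, about 225 mm long, 75 mm wide, 23 mm high, own x along it.
- tee: Bystander: white pipe tee lying flat, 100 mm by 90 mm, 50 mm high, origin on the counter under the crossing.
Things that resemble listed ones, but are neither listed nor needed, are in the scene too. What is shaped like the white_pipe but pink is not meant.

How it is judged (in metres and radians):
On the way, in this order (a step that is already met when the one before it is completed fails the run):
1. the gate is open (at least 180 of its 200 mm) with the blue pipe still in the bin (value of joint gate above 0.18 m and y of blue_pipe_tail in the frame of bin below 0.05 m), for 0.1 s.
2. the blue pipe is wholly past the gate line, the gate still open (y of each of blue_pipe_tail, blue_pipe_nose in the frame of bin above 0.13 m and value of joint gate above 0.1 m), for 0.1 s.
At the end, for the whole second after the job is handed in: The blue pipe lies at rest on the grey tray's floor, both ends between the gate line and the tray's walls; the gate is closed to within 12 mm; the four other pipes lie in the green bin (their middles at least 50 mm behind the gate line) (y of blue_pipe_tail in the frame of bin between 0.13 and 0.33 m and y of blue_pipe_nose in the frame of bin between 0.13 and 0.33 m and x of blue_pipe_tail in the frame of bin between -0.105 and 0.105 m and x of blue_pipe_nose in the frame of bin between -0.105 and 0.105 m and z of blue_pipe in the frame of bin below 0.034 m and y of white_pipe in the frame of bin between -0.115 and 0.075 m and y of grey_pipe in the frame of bin between -0.115 and 0.075 m and y of cream_pipe in the frame of bin between -0.115 and 0.075 m and y of orange_pipe in the frame of bin between -0.115 and 0.075 m and z of each of white_pipe, grey_pipe, cream_pipe, orange_pipe in the frame of bin below 0.07 m and value of joint gate below 0.012 m and linear speed of blue_pipe below 0.02 m/s); the robot touches nothing.
It fails at once if the blue pipe is lifted (its middle over 75 mm above the counter) (z of blue_pipe in the frame of bin above 0.075 m).
It fails at once if another pipe leaves the bin (its middle passes the gate line) (y of any of white_pipe, grey_pipe, cream_pipe, orange_pipe in the frame of bin above 0.1255 m).
It fails at once if a bystander on the counter (tin, tape, cutter, tee) is moved more than 30 mm (distance of any of tin, tape, cutter, tee from where it was at the start of the episode above 0.03 m).
It also fails if it takes over 64 s, if anything falls off the work surface, if the arm or the gripper's body presses on something with over 40 N, if the wrist force passes 120 N, or if a joint passes its speed limit or range.

## Working session

There is one attempt and no reset: what is moved stays moved. The work goes in short steps, Python scripts to look and compute and a shell command to move; the robot and the scene stay as the last step left them, time stands still between calls to the robot, and variables do not carry over. Pictures are saved under pics/ and viewed, at most 10 in all, crops included, and the job is handed in when it is done.

```bash
mkdir -p pics; cat > h.py <<'E'
import numpy as np, cv2
from scipy.spatial.transform import Rotation as R
from cell import env
def cam(n, st=None):
    c=env.camera_info(n)
    if n=='wrist':
        st=st or env.observe(); H=np.array(c['hand_eye'])
        T=np.eye(4); T[:3,:3]=R.from_euler('xyz',st['orientation'],degrees=True).as_matrix(); T[:3,3]=st['ee_pos']
        M=T@H; return c,M[:3,3],M[:3,:3]
    a=np.array(c['attitude']); r=R.from_euler('xyz',a,degrees=True).as_matrix() if a.shape==(3,) else a
    return c,np.array(c['position']),r
def ray(C,u,v):
    c,p,r=C; d=r@np.array([(u-c['cx'])/c['fx'],-(v-c['cy'])/c['fy'],-1]); return p,d/np.linalg.norm(d)
def onz(C,u,v,z):
    p,d=ray(C,u,v); return p+d*(z-p[2])/d[2]
def proj(C,X):
    c,p,r=C; q=r.T@(np.array(X)-p); return c['cx']+c['fx']*q[0]/-q[2], c['cy']-c['fy']*q[1]/-q[2]
def tri(A,B):
    (p,d),(q,e)=A,B; s=np.linalg.lstsq(np.c_[d,-e],q-p,rcond=None)[0]; a=p+s[0]*d;b=q+s[1]*e
    return (a+b)/2,np.linalg.norm(a-b)
def snap(n,f):
    st=env.observe(); im=env.get_image(n); cv2.imwrite(f,im[:,:,::-1]); return im,cam(n,st)
E
python3 - <<'E'
from h import *
for n in('scene','side','wrist'):
    snap(n,f'pics/{n}0.png'); print(env.camera_info(n))
print(env.finger_overhang,env.observe())
E
```

```text
{'fx': 544.5764985949111, 'fy': 544.5764985949111, 'cx': 321.4582600909511, 'cy': 234.54169570475838, 'position': array([ 1.34953484, -0.50113936,  1.10491182]), 'attitude': array([42.38314434,  0.33672403, 55.82610044])}
{'fx': 592.7526147903797, 'fy': 592.7526147903797, 'cx': 321.48464194711534, 'cy': 258.09201586194746, 'position': array([ 0.21134396, -1.22080016,  0.84279859]), 'attitude': array([ 59.97641217,   1.16812132, -17.59366284])}
{'fx': 393.6705359123891, 'fy': 393.6705359123891, 'cx': 313.9903107821463, 'cy': 239.39447533744968, 'hand_eye': array([[ 7.10867991e-04,  9.56949415e-01,  2.90253876e-01,
         7.94649244e-02],
       [ 9.99998945e-01, -3.12599870e-04, -1.41849951e-03,
         1.83964832e-05],
       [-1.26669895e-03,  2.90254578e-01, -9.56948627e-01,
         1.97735689e-02],
       [ 0.00000000e+00,  0.00000000e+00,  0.00000000e+00,
         1.00000000e+00]])}
0.182 {'t': 0.15, 'qpos': array([-6.59266245e+00,  2.05882205e+01,  8.65848069e+01,  1.54129988e-03,
        7.29087929e+01, -6.59326137e+00]), 'dq': array([ 0.03009504, -0.09721964, -0.22896248, -0.0822052 , -0.00626875,
        0.01520804]), 'joint_efforts': array([ 6.01716038e-04, -5.15759647e+01, -2.71007627e+01,  6.74942834e-02,
        3.05557286e-02, -7.96465724e-05]), 'ee_pos': array([5.99720771e-01, 5.15645903e-05, 4.04004535e-01]), 'orientation': array([-1.79918890e+02, -1.08574730e-02,  9.00001372e+01]), 'ft_force': array([ 0.53081624, -0.80145788, -0.27167218]), 'ft_torque': array([-0.0032833 ,  0.03034509,  0.06567693]), 'gripper_force': 0.0, 'opening': 0.08790636809113088}
```

View pics/scene0.png

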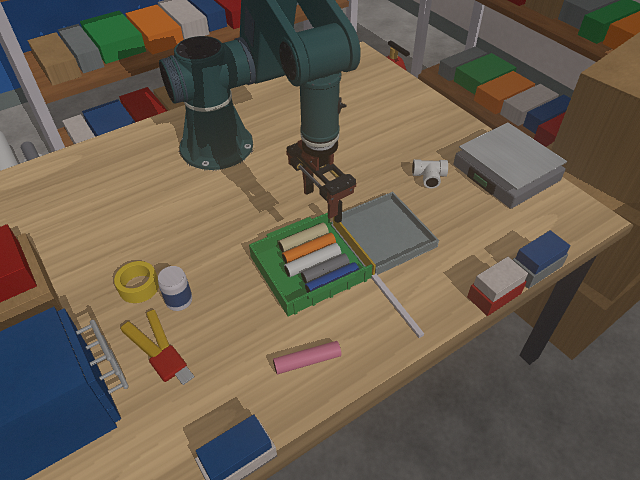

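View pics/side0.png

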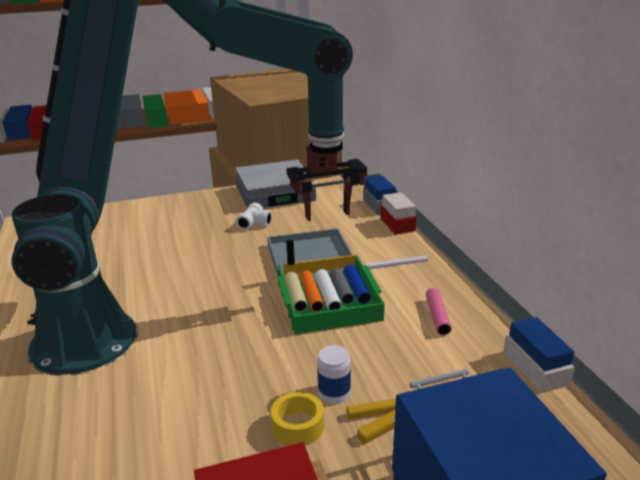

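View pics/wrist0.png

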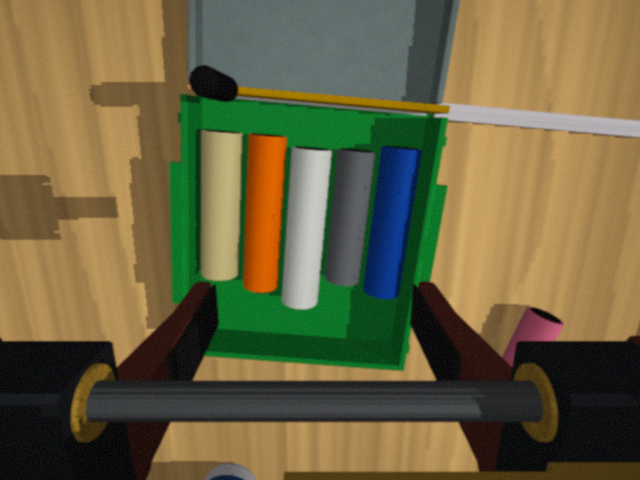

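Scene: blue pipe lies in the farthest lane (wrist 392,222), gate closed, post by the robot side (wrist ~208,80; side 290,245). Tin, tape and cutter are beyond the rear; the tee is left of the tray.

```bash
cat > m.py <<'E'
from h import *
w=cv2.imread('pics/wrist0.png'); s=cv2.imread('pics/side0.png'); sc=cv2.imread('pics/scene0.png')
W,S,C=cam('wrist'),cam('side'),cam('scene'); np.set_printoptions(precision=4,suppress=True)
def blob(im,lo,hi,roi,mode='hsv'):
    h=cv2.cvtColor(im,cv2.COLOR_BGR2HSV); m=cv2.inRange(h,lo,hi); k=np.zeros_like(m); x0,y0,x1,y1=roi; k[y0:y1,x0:x1]=m[y0:y1,x0:x1]
    cs=cv2.findContours(k,0,2)[0]; c=max(cs,key=cv2.contourArea); return c[:,0,:].astype(float)
# post
c=blob(w,(0,0,0),(180,255,45),(170,50,250,110)); r=cv2.minAreaRect(c.astype(np.float32)); print('postW',r,c.min(0),c.max(0))
c2=blob(s,(0,0,0),(180,255,45),(280,230,300,275)); print('postS',c2.min(0),c2.max(0))
# gate yellow
g=blob(w,(18,120,80),(32,255,255),(200,80,460,120)); l=g[g[:,0].argmin()];q=g[g[:,0].argmax()]; print('gate px',l,q)
a,b=onz(W,*l,.047),onz(W,*q,.047); print('gate ends z.047',a,b,np.linalg.norm(b-a),np.degrees(np.arctan2(*(b-a)[1::-1])))
# blue pipe
for im,K,roi,n in((w,W,(340,130,430,310),'W'),(sc,C,(295,255,362,295),'C'),(s,S,(335,255,380,305),'S')):
    c=blob(im,(105,120,40),(130,255,255),roi); r=cv2.minAreaRect(c.astype(np.float32)); bp=cv2.boxPoints(r); print('blue',n,r)
    for p in bp: print('  ',p,onz(K,*p,.03))
# green hull in wrist and scene
for im,K,roi,n in((w,W,(165,90,460,375),'W'),(sc,C,(240,210,380,320),'C'),(s,S,(260,250,395,335),'S')):
    h=blob(im,(45,100,40),(80,255,255),roi); ap=cv2.approxPolyDP(cv2.convexHull(h.astype(np.float32)),4,True)[:,0]
    print('green',n); 
    for p in ap: print('  ',p,onz(K,*p,.05)[:2])
E
python3 m.py
```

```text
postW ((213.4823455810547, 83.32941436767578), (49.02628707885742, 30.58719825744629), 12.528807640075684) [190.  66.] [236. 101.]
postS [287. 240.] [293. 264.]
gate px [238.  87.] [449. 107.]
gate ends z.047 [0.5388 0.1048 0.047 ] [0.7093 0.0898 0.047 ] 0.17122704885064016 -5.050460958128817
blue W ((391.3690490722656, 222.47494506835938), (38.667625427246094, 152.2001190185547), 7.650650978088379)
   [362.0759 295.3236] [ 0.647  -0.0852  0.03  ]
   [382.3387 144.4783] [0.6596 0.0591 0.03  ]
   [420.6622 149.6263] [0.6935 0.0547 0.03  ]
   [400.3994 300.4716] [ 0.685  -0.0908  0.03  ]
blue C ((331.91241455078125, 275.9278564453125), (8.122769355773926, 53.91488265991211), 66.03750610351562)
   [305.6289 283.165 ] [ 0.6468 -0.079   0.03  ]
   [354.897  261.2681] [0.6593 0.0632 0.03  ]
   [358.1959 268.6907] [0.6836 0.0556 0.03  ]
   [308.9279 290.5876] [ 0.6704 -0.0847  0.03  ]
blue S ((356.20001220703125, 281.9000244140625), (37.565940856933594, 12.969194412231445), 63.43495178222656)
   [342. 268.] [0.6563 0.0566 0.03  ]
   [353.6 262.2] [0.6959 0.0749 0.03  ]
   [370.4 295.8] [ 0.6782 -0.0921  0.03  ]
   [358.8 301.6] [ 0.6423 -0.1064  0.03  ]
green W
   [181.  94.] [0.4935 0.0994]
   [428. 113.] [0.6918 0.0851]
   [447. 120.] [0.7077 0.0797]
   [443. 207.] [0.7114 0.0076]
   [429. 281.] [ 0.7052 -0.0616]
   [402. 370.] [ 0.6866 -0.1563]
   [203. 354.] [ 0.4918 -0.1384]
   [172. 301.] [ 0.4675 -0.0819]
   [169. 163.] [0.4782 0.045 ]
green C
   [327. 213.] [0.4925 0.0915]
   [371. 264.] [0.702  0.0805]
   [370. 277.] [0.7332 0.0534]
   [287. 315.] [ 0.7128 -0.1726]
   [249. 245.] [ 0.4739 -0.1401]
green S
   [357. 256.] [0.7039 0.0707]
   [380. 290.] [ 0.6981 -0.104 ]
   [383. 318.] [ 0.6601 -0.2136]
   [295. 333.] [ 0.4564 -0.2019]
   [278. 267.] [0.4895 0.0859]
```

```bash
cat >> h.py <<'E'
np.set_printoptions(precision=4,suppress=True)
GW=np.array([.601,.0985]); YAW=-5.
def b2w(x,y):
    a=np.radians(YAW); return GW+np.array([[np.cos(a),-np.sin(a)],[np.sin(a),np.cos(a)]])@[x,y-.1255]
def w2b(p):
    a=np.radians(YAW); return np.array([[np.cos(a),np.sin(a)],[-np.sin(a),np.cos(a)]])@(np.array(p)[:2]-GW)+[0,.1255]
E
python3 - <<'E'
from h import *
W,S,C=cam('wrist'),cam('side'),cam('scene')
print('post',onz(W,204.2,81.3,.114),onz(S,290,243,.114),tri(ray(W,204.2,81.3),ray(S,290,243)),'exp',b2w(-.08,.1255))
# height of blue tail top edge: wrist vs scene
for n,a,b in(('tail',(381,298),(307,287)),('nose',(401,147),(356.5,265))): 
    X=tri(ray(W,*a),ray(C,*b)); print(n,X,w2b(X[0]))
# guide end scene (421,335), tray far corners scene
for p in((421,335),(436,241),(388,194)): print(p,w2b(onz(C,*p,.01 if p[0]==421 else .028)))
print('tin top',onz(C,172,272,.1),'tape',onz(C,136,275,.045))
for x,y in((-.1085,-.121),(.1085,-.121),(-.1085,.119),(.1085,.119),(-.1025,-.115),(.1025,-.115)):
  X=[*b2w(x,y),.05]; print(np.round([*proj(W,X),*proj(C,X),*proj(S,X)]))
E
```

```text
post [0.5294 0.1032 0.114 ] [0.5255 0.0874 0.114 ] (array([0.5283, 0.1035, 0.1055]), np.float64(0.002144463161723708)) exp [0.5213 0.1055]
tail (array([ 0.6639, -0.0851,  0.0374]), np.float64(0.001321409393516114)) [ 0.0787 -0.0519]
nose (array([0.6748, 0.057 , 0.0349]), np.float64(0.0007359846306808604)) [0.0771 0.0906]
(421, 335) [0.3127 0.1222]
(436, 241) [0.106  0.3193]
(388, 194) [-0.1068  0.3099]
tin top [ 0.487  -0.3482  0.1   ] tape [ 0.3981 -0.4173  0.045 ]
[182. 353. 249. 244. 294. 316.]
[403. 370. 287. 304. 384. 302.]
[179.  91. 330. 211. 278. 264.]
[448. 116. 373. 265. 357. 254.]
[188. 348. 252. 245. 296. 314.]
[398. 364. 288. 301. 381. 301.]
```

```bash
python3 -m crank '[-0.28,0.27,0,0,0,-0.83,-1, -0.28,0.27,0,0,0,0,-1, -0.28,0.27,0,0,0,0,-1, -0.28,0.27,0,0,0,0,-1, 0,0,-0.37,0,0,0,-1, 0,0,-0.37,0,0,0,-1, 0,0,-0.37,0,0,0,-1, 0,0,-0.37,0,0,0,-1]'; python3 -c "
from h import *
im,W=snap('wrist','pics/w1.png');snap('side','pics/s1.png'); st=env.observe(); print(w2b(st['ee_pos']),st['ee_pos'],st['orientation'],st['ft_force'],st['opening'])"
```

```text
t: 0.95
ee_pos: [0.4878, 0.1082, 0.2556]
orientation: [180.0, -0.0, 85.0]
ft_force: [0.8, 0.4, -1.0]
opening: 0.0272
gripper_force: 0.0
[-0.1158  0.1247] [0.4856 0.1078 0.2528] [-179.478     0.088    85.0235] [-1.5763  0.2314  0.0783] 0.018937486680438313
```

View pics/w1.png

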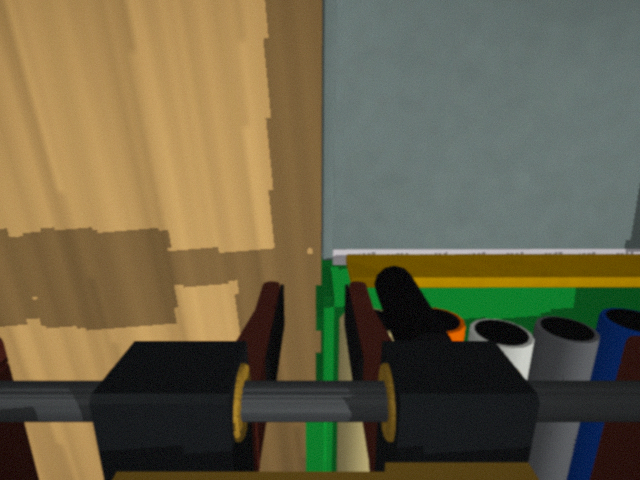

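```bash
python3 -m crank '[0,0,0,0,0,0,-1, 0.1,-0.009,0,0,0,0,-1, 0.1,-0.009,0,0,0,0,-1, 0.2,-0.017,0,0,0,0,-1, 0.3,-0.026,0,0,0,0,-1, 0.3,-0.026,0,0,0,0,-1, 0.3,-0.026,0,0,0,0,-1, 0.3,-0.026,0,0,0,0,-1]'; python3 -m crank '[0.2,-0.017,0,0,0,0,-1, 0.1,-0.009,0,0,0,0,-1, 0.1,-0.009,0,0,0,0,-1, 0.05,-0.004,0,0,0,0,-1,0,0,0,0,0,0,-1]'; python3 -c "
from h import *
snap('side','pics/s2.png'); snap('scene','pics/c2.png'); st=env.observe(); print(w2b(st['ee_pos']),st['ee_pos'],st['orientation'],st['ft_force'],st['opening'])
a=cv2.imread('pics/s2.png')[200:360,230:480];b=cv2.imread('pics/c2.png')[190:350,230:480]
cv2.imwrite('pics/v2.png',cv2.resize(np.vstack([a,b]),None,fx=1.8,fy=1.8))"
```

```text
t: 1.85
ee_pos: [0.6497, 0.094, 0.2582]
orientation: [180.0, -0.0, 85.0]
ft_force: [-2.5, 0.8, 0.1]
opening: 0.0005
gripper_force: 1.3
t: 2.35
ee_pos: [0.6935, 0.0901, 0.2571]
orientation: [179.9, -0.0, 85.0]
ft_force: [0.1, 0.1, -0.7]
opening: 0.0001
gripper_force: 0.0
[0.0921 0.1253] [0.6927 0.0902 0.2567] [-179.9984    0.0026   85.0281] [ 0.8034  0.3452 -0.7846] 0.00029741449712779506
```

View pics/v2.png

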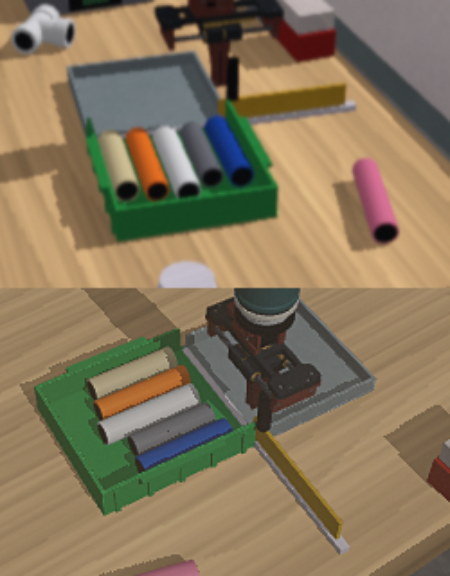

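```bash
python3 -m crank '[-0.2,0.017,0.3,0,0,0,-1, 0,0,0.4,0,0,-1,-1, -0.08,-0.25,0,0,0,-1,-1, -0.08,-0.25,0,0,0,-1,-1, -0.08,-0.25,0,0,0,-1,-1, -0.08,-0.25,0,0,0,-1,-1, -0.08,-0.25,0,0,0,-1,-1, -0.08,-0.25,0,0,0,-1,-1]'; python3 -m crank '[-0.08,-0.25,0,0,0,-1,-1, -0.08,-0.25,0,0,0,-1,-1, 0,0,0,0,0,-1,-1, 0,0,0,0,0,-1,-1, 0,0,0,0,0,-1,-1, 0,0,0,0,0,-1,-1, 0,0,0,0,0,-1,-1, 0,0,0,0,0,-1,-1]';python3 -m crank '[0,0,0,-0.087,-0.996,0,-1, 0,0,0,-0.087,-0.996,0,-1, 0,0,0,-0.087,-0.996,0,-1, 0,0,0,0,0,0,-1, 0,0,0,0,0,0,-1]'; python3 -c "
from h import *
im,W=snap('wrist','pics/w3.png'); snap('side','pics/s3.png'); snap('scene','pics/c3.png'); st=env.observe(); 
z=R.from_euler('xyz',st['orientation'],degrees=True).as_matrix()
print(z, 'tip',st['ee_pos']+.182*z[:,2], w2b(st['ee_pos']+.182*z[:,2]))
"
```

```text
t: 3.25
ee_pos: [0.624, -0.0588, 0.3267]
orientation: [-180.0, 0.0, 42.8]
ft_force: [-0.2, -0.5, -0.2]
opening: 0.0002
gripper_force: 0.0
t: 4.05
ee_pos: [0.6084, -0.1078, 0.3266]
orientation: [-180.0, 0.0, -5.2]
ft_force: [1.0, -0.3, -0.6]
opening: 0.0005
gripper_force: 0.0
t: 4.55
ee_pos: [0.6082, -0.1079, 0.3266]
orientation: [-180.0, -17.8, -5.0]
ft_force: [0.4, -0.0, 0.1]
opening: 0.0007
gripper_force: 0.0
[[ 0.9479 -0.0865  0.3067]
 [-0.0823 -0.9962 -0.0267]
 [ 0.3078  0.     -0.9514]] tip [ 0.6652 -0.113   0.1536] [ 0.0823 -0.0796]
```

View pics/w3.png

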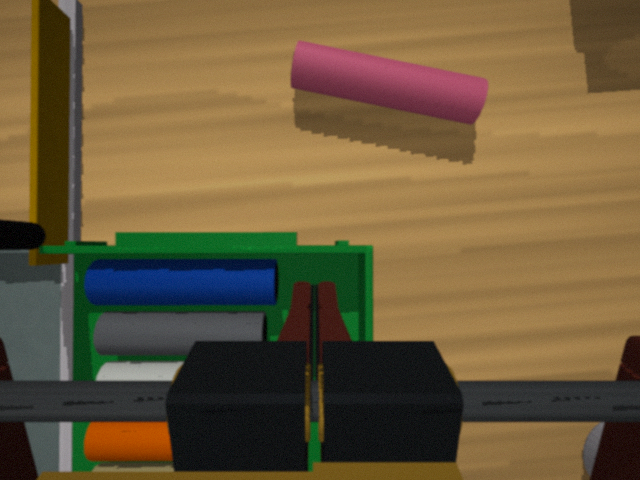

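The wrist view shows the blue tail at (277,283), the rear wall inside at about (362,280) and the fingertips at (315,283) above the gap; I check the descent target against this view.

```bash
python3 -c "
from h import *
W=cam('wrist'); im=cv2.imread('pics/w3.png'); h=cv2.cvtColor(im,cv2.COLOR_BGR2HSV); m=cv2.inRange(h,(105,120,40),(130,255,255)); m[:,400:]=0
c=max(cv2.findContours(m,0,2)[0],key=cv2.contourArea); x,y,w,hh=cv2.boundingRect(c); print(x,y,w,hh)
print('tail',w2b(onz(W,x+w,y+hh/2,.035)),'nose',w2b(onz(W,x,y+hh/2,.035)), 'edges x', w2b(onz(W,x+w-20,y,.024)),w2b(onz(W,x+w-20,y+hh,.024)))
print('rear wall inner top',w2b(onz(W,361,290,.05)),'right wall top outer/inner',w2b(onz(W,250,247,.05)),'gate post end', w2b(onz(W,36,230,.047)))
print(tri(ray(W,x+w,y+hh/2),ray(cam('scene'),307,287)))
"
```

```text
85 260 191 45
tail [ 0.0818 -0.0513] nose [0.0816 0.0927] edges x [ 0.0984 -0.0346] [ 0.0633 -0.0347]
rear wall inner top [ 0.0779 -0.1136] right wall top outer/inner [ 0.1086 -0.034 ] gate post end [0.1207 0.1218]
(array([ 0.6672, -0.0866,  0.0426]), np.float64(0.0021910710302086136))
```

```bash
python3 -c "
from h import *
W=cam('wrist'); im=cv2.imread('pics/w3.png'); h=cv2.cvtColor(im,cv2.COLOR_BGR2HSV); m=cv2.inRange(h,(18,120,60),(32,255,255)); m[300:]=0;m[:,100:]=0
ys,xs=np.nonzero(m)
for r in range(250,268): 
  q=xs[ys==r]; print(r,q.min() if len(q) else None,q.max() if len(q) else None, w2b(onz(W,33,r,.047))[0])
S=cam('side');C=cam('scene')
for n,K in(('scene',C),('side',S)):
  im=cv2.imread('pics/%s3.png'%n[0] if n=='side' else 'pics/c3.png'); h=cv2.cvtColor(im,cv2.COLOR_BGR2HSV); m=cv2.inRange(h,(18,120,60),(32,255,255))
  x0,y0,x1,y1=(350,220,440,350) if n=='scene' else (345,235,440,280)
  k=np.zeros_like(m);k[y0:y1,x0:x1]=m[y0:y1,x0:x1]; c=max(cv2.findContours(k,0,2)[0],key=cv2.contourArea)[:,0]
  for f in (0,1):
    for g in(np.argmin,np.argmax): p=c[g(c[:,f])]; print(n,p,w2b(onz(K,*map(float,p),.047)),w2b(onz(K,*map(float,p),.01)))
"
```

```text
250 29 36 0.10616757615301352
251 29 37 0.10544281863176162
252 29 37 0.10471813393722966
253 29 37 0.10399352205844117
254 29 37 0.10326898298442205
255 29 67 0.10254451670420042
256 29 67 0.10182012320680639
257 29 67 0.10109580248127253
258 29 67 0.10037155451663353
259 29 67 0.09964737930192617
260 29 67 0.09892327682618961
261 29 67 0.09819924707846507
262 28 66 0.09747529004779605
263 29 59 0.09675140572322824
264 29 44 0.09602759409380945
265 30 35 0.09530385514858973
266 None None 0.09458018887662145
267 None None 0.09385659526695912
scene [372 268] [0.1123 0.1131] [0.0883 0.1313]
scene [419 324] [0.3032 0.1177] [0.2859 0.136 ]
scene [372 268] [0.1123 0.1131] [0.0883 0.1313]
scene [416 328] [0.3085 0.1054] [0.2914 0.1233]
side [359 256] [0.1116 0.1105] [0.1295 0.1725]
side [422 252] [0.2826 0.0884] [0.3084 0.1493]
side [418 245] [0.2861 0.1282] [0.3121 0.191 ]
side [366 264] [0.1179 0.0651] [0.1361 0.125 ]
```

Plate's near end is at x≈95.5 mm (gate ≈197 mm); the far-lane pipe's edge is ≈98 mm, so I first push the gate right to its stop.

```bash
python3 -m crank '[0.02,0.41,0,0,0,0,-1, 0.02,0.41,0,0,0,0,-1, 0.02,0.41,0,0,0,0,-1, 0.02,0.41,0,0,0,0,-1, 0.02,0.41,0,0,0,0,-1, 0,0,-0.3,0,0,0,-1, 0,0,-0.3,0,0,0,-1, 0.1,-0.009,0,0,0,0,-1]';python3 -m crank '[0.05,-0.004,0,0,0,0,-1, 0.03,-0.003,0,0,0,0,-1, 0.03,-0.003,0,0,0,0,-1,0,0,0,0,0,0,-1]'; python3 -c "
from h import *
st=env.observe(); 
z=R.from_euler('xyz',st['orientation'],degrees=True).as_matrix()
t=st['ee_pos']+.182*z[:,2]; print('tip',t,w2b(t),st['ft_force'])
"; python3 -m crank '[0.03,-0.003,0,0,0,0,-1, 0,0,0,0,0,0,-1]'; python3 -m crank '[0.03,-0.003,0,0,0,0,-1, 0,0,0,0,0,0,-1]'
```

```text
t: 5.5
ee_pos: [0.6264, 0.0966, 0.2623]
orientation: [179.9, -17.4, -4.9]
ft_force: [-0.5, -0.6, -1.0]
opening: 0.0006
gripper_force: 0.0
t: 5.9
ee_pos: [0.6409, 0.0947, 0.268]
orientation: [-180.0, -18.1, -5.0]
ft_force: [1.0, -0.1, -0.9]
opening: 0.0006
gripper_force: 0.0
tip [0.6973 0.0898 0.095 ] [0.0967 0.1252] [ 1.0057 -0.1262 -0.8938]
t: 6.1
ee_pos: [0.6433, 0.0945, 0.2672]
orientation: [-180.0, -18.0, -5.0]
ft_force: [-0.7, -0.3, 0.1]
opening: 0.0005
gripper_force: 0.3
t: 6.3
ee_pos: [0.6451, 0.0944, 0.2665]
orientation: [180.0, -17.9, -5.0]
ft_force: [-4.2, -0.3, 4.2]
opening: 0.0003
gripper_force: 2.7
```

```bash
python3 -m crank '[0.02,-0.002,0,0,0,0,-1, 0,0,0,0,0,0,-1]'|grep -E "ee_|force"; python3 -m crank '[0.02,-0.002,0,0,0,0,-1, 0,0,0,0,0,0,-1]'|grep -E "ee_|force"; python3 -m crank '[0.02,-0.002,0,0,0,0,-1, 0,0,0,0,0,0,-1]'|grep -E "ee_|force"
```

```text
ee_pos: [0.6459, 0.0943, 0.2661]
ft_force: [-9.6, 0.6, 7.7]
gripper_force: 5.2
ee_pos: [0.6466, 0.0943, 0.266]
ft_force: [-16.6, 1.0, 12.7]
gripper_force: 8.2
ee_pos: [0.6473, 0.0942, 0.2657]
ft_force: [-19.9, 1.2, 15.6]
gripper_force: 10.7
```

```bash
python3 -m crank '[-0.2,0.017,0,0,0,0,-1, 0,0,0.3,0,0,0,-1, 0,0,0.3,0,0,0,-1, -0.042,-0.408,0,0,0,0,-1, -0.042,-0.408,0,0,0,0,-1, -0.042,-0.408,0,0,0,0,-1, -0.042,-0.408,0,0,0,0,-1, -0.042,-0.408,0,0,0,0,-1]';python3 -m crank '[0,0,-0.35,0,0,0,-1, 0,0,-0.35,0,0,0,-1, 0,0,-0.3,0,0,0,-1]'; python3 -c "
from h import *
snap('scene','pics/c4.png');st=env.observe(); 
z=R.from_euler('xyz',st['orientation'],degrees=True).as_matrix()
t=st['ee_pos']+.182*z[:,2]; print('tip',t,w2b(t),st['ft_force'])
"
```

```text
t: 7.7
ee_pos: [0.6109, -0.1101, 0.3269]
orientation: [180.0, -18.1, -5.0]
ft_force: [0.6, -0.8, -0.7]
opening: 0.0003
gripper_force: 0.0
t: 8.0
ee_pos: [0.6109, -0.1093, 0.2256]
orientation: [180.0, -18.0, -5.0]
ft_force: [0.9, 0.5, 0.0]
opening: 0.0005
gripper_force: 0.0
tip [ 0.6636 -0.113   0.0473] [ 0.0808 -0.0798] [-1.7766  0.079  -3.6699]
```

```bash
python3 -m crank '[0,0,-0.2,0,0,0,-1, 0,0,-0.18,0,0,0,-1, 0,0,0,0,0,0,-1, 0,0,0,0,0,0,-1]'; python3 -c "
from h import *
st=env.observe(); 
z=R.from_euler('xyz',st['orientation'],degrees=True).as_matrix()
t=st['ee_pos']+.182*z[:,2]; print('tip',t,w2b(t),st['ft_force'])
"
```

```text
t: 8.45
ee_pos: [0.6114, -0.1085, 0.1892]
orientation: [180.0, -18.0, -5.0]
ft_force: [0.6, 0.6, 0.4]
opening: 0.0007
gripper_force: 0.0
tip [ 0.6674 -0.1134  0.0161] [ 0.0847 -0.0798] [0.6388 0.5641 0.3843]
```

```bash
python3 -m crank '[0.009,0.1,0,0,0,0,-1, 0.009,0.1,0,0,0,0,-1, 0.009,0.1,0,0,0,0,-1, 0.009,0.1,0,0,0,0,-1]'|grep -E "ee_|ft"; python3 -m crank '[0.009,0.1,0,0,0,0,-1]'|grep -E "ee_|ft"; python3 -m crank '[0.009,0.1,0,0,0,0,-1]'|grep -E "ee_|ft"; python3 -c "
from h import *
snap('scene','pics/c5.png');snap('side','pics/s5.png')
a=cv2.imread('pics/s5.png')[210:340,250:450];b=cv2.imread('pics/c5.png')[200:330,240:440]
cv2.imwrite('pics/v5.png',cv2.resize(np.vstack([a,b]),None,fx=2.3,fy=2.3,interpolation=2))"
```

```text
ee_pos: [0.615, -0.0675, 0.1895]
ft_force: [-0.8, -0.7, 2.2]
ee_pos: [0.6158, -0.0575, 0.1891]
ft_force: [0.6, -1.5, 1.1]
ee_pos: [0.6168, -0.0525, 0.1894]
ft_force: [-17.7, -82.0, 7.2]
```

View pics/v5.png

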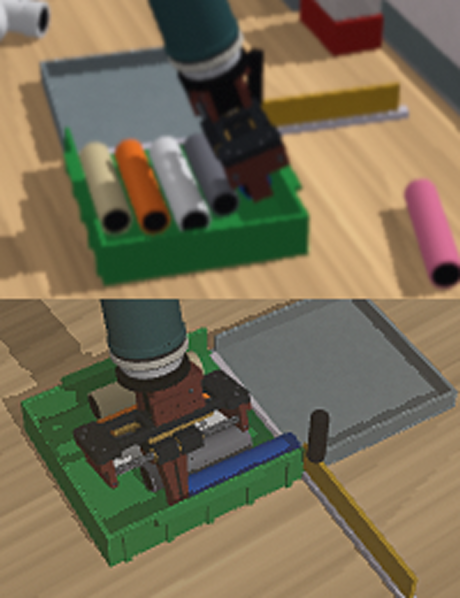

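Jammed: the nose caught the gate plate's edge by a few mm (82 N). I back off and roll the pipe ~4 mm towards the robot by light friction on its top.

```bash
python3 -m crank '[-0.017,-0.2,0,0,0,0,-1, 0,0,0.4,0,0,0,-1, 0,0,0.3,0,0,0,-1, 0.08,0.495,0,0,0,0,-1, 0.08,0.495,0,0,0,0,-1, 0,0,-0.3,0,0,0,-1, 0,0,-0.05,0,0,0,-1, 0,0,0,0,0,0,-1]'; python3 -c "
from h import *
snap('scene','pics/c6.png')
st=env.observe(); 
z=R.from_euler('xyz',st['orientation'],degrees=True).as_matrix()
t=st['ee_pos']+.182*z[:,2]; print('tip',t,w2b(t),st['ft_force'])
im=cv2.imread('pics/c6.png');h=cv2.cvtColor(im,cv2.COLOR_BGR2HSV)[240:300,295:390]; m=cv2.inRange(h,(105,120,40),(130,255,255)); c=max(cv2.findContours(m,0,2)[0],key=cv2.contourArea)+[295,240]
p=c[c[:,0,0].argmax()][0];print(p,w2b(onz(cam('scene'),*map(float,p),.035)));p=c[c[:,0,0].argmin()][0];print(p,w2b(onz(cam('scene'),*map(float,p),.035)))
"
```

```text
t: 9.95
ee_pos: [0.6295, 0.0307, 0.2222]
orientation: [180.0, -17.8, -4.9]
ft_force: [-0.6, 0.0, -0.6]
opening: 0.0004
gripper_force: 0.0
tip [0.6858 0.0252 0.0499] [0.0909 0.0598] [0.2321 0.6971 0.4883]
[351 272] [0.0895 0.0663]
[318 278] [ 0.0655 -0.0147]
```

```bash
for i in 1; do python3 -m crank '[0,0,-0.03,0,0,0,-1,0,0,0,0,0,0,-1]'|grep -E "ee_|ft"; python3 -m crank '[0,0,-0.02,0,0,0,-1,0,0,0,0,0,0,-1]'|grep -E "ee_|ft"; done
```

```text
ee_pos: [0.6308, 0.0293, 0.2211]
ft_force: [0.8, -0.9, -0.4]
ee_pos: [0.6311, 0.0295, 0.2195]
ft_force: [-1.0, -1.2, 4.3]
```

```bash
python3 -m crank '[0,0,-0.01,0,0,0,-1,-0.03,0.003,0,0,0,0,-1,-0.03,0.003,0,0,0,0,-1,0,0,0,0,0,0,-1]'|grep -E "ee_|ft"; python3 -m crank '[-0.03,0.003,0,0,0,0,-1,-0.02,0.002,0,0,0,0,-1,0,0,0,0,0,0,-1]'|grep -E "ee_|ft"; python3 -m crank '[0,0,0.4,0,0,0,-1,0,0,0.4,0,0,0,-1,-0.04,-0.49,0,0,0,0,-1,-0.04,-0.49,0,0,0,0,-1,0,0,0,0,0,0,-1,0,0,0,0,0,0,-1]'|grep -E "ee_|ft";python3 -c "
from h import *
im,W=snap('wrist','pics/w7.png'); im=cv2.imread('pics/w7.png'); h=cv2.cvtColor(im,cv2.COLOR_BGR2HSV); m=cv2.inRange(h,(105,120,40),(130,255,255)); m[:,400:]=0; m[:150]=0
c=max(cv2.findContours(m,0,2)[0],key=cv2.contourArea); x,y,w,hh=cv2.boundingRect(c); print(x,y,w,hh)
for col in (x+8,x+w//2,x+w-8):
  r=np.nonzero(m[:,col])[0]; print(col,r.min(),r.max(),w2b(onz(W,col,r.min(),.024)),w2b(onz(W,col,r.max()+1,.024)))
print(w2b(onz(W,x,y+hh/2,.035)),w2b(onz(W,x+w,y+hh/2,.035)))
m=cv2.inRange(h,(18,120,60),(32,255,255)); m[320:]=0
c=max(cv2.findContours(m,0,2)[0],key=cv2.contourArea)[:,0]; p=c[c[:,1].argmax()]; print(p,w2b(onz(W,*map(float,p),.047)), w2b(onz(W,*map(float,p),.015)))
"
```

```text
ee_pos: [0.624, 0.0307, 0.2175]
ft_force: [-0.7, -0.2, 2.9]
ee_pos: [0.6191, 0.0314, 0.2173]
ft_force: [0.3, -0.2, -1.0]
ee_pos: [0.6114, -0.0678, 0.2975]
ft_force: [-0.7, -0.1, 0.6]
71 259 213 52
79 263 306 [0.0963 0.1269] [0.0652 0.1266]
177 261 308 [0.0976 0.0574] [0.0637 0.0572]
276 262 310 [ 0.0968 -0.0128] [ 0.0622 -0.0128]
[0.0818 0.1256] [ 0.0816 -0.0193]
[442 319] [ 0.0605 -0.1227] [ 0.0547 -0.133 ]
```

View pics/w7.png

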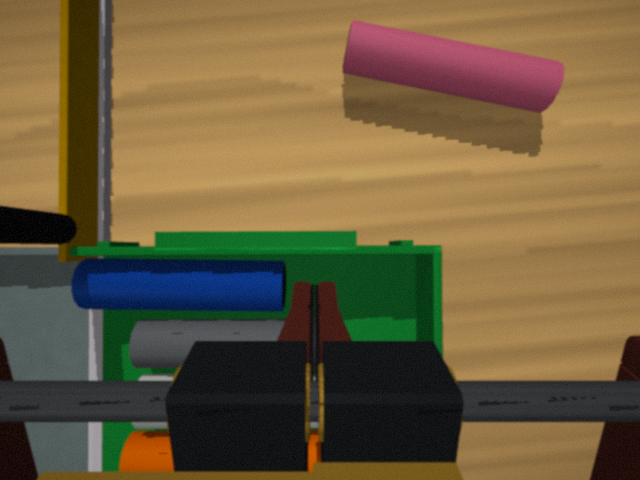

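Pipe's edge is now ~97 mm against the plate's end at ~98 mm: barely clear. I'll push at the right-hand side of the tail (tool yawed 5°), which turns the nose away from the plate, in small force-checked steps.

```bash
python3 -m crank '[0.065,-0.066,0,0,0,0.83,-1,0,0,-0.4,0,0,0,-1,0,0,-0.4,0,0,0,-1,0,0,-0.28,0,0,0,-1,0,0,0,0,0,0,-1,0,0,0,0,0,0,-1]'; python3 -c "
from h import *
st=env.observe(); 
z=R.from_euler('xyz',st['orientation'],degrees=True).as_matrix()
t=st['ee_pos']+.182*z[:,2]; print('tip',t,w2b(t),st['ft_force'])
"; python3 -m crank '[0.005,0.05,0,0,0,0,-1,0.003,0.03,0,0,0,0,-1]'|grep -E "ee_|ft";python3 -m crank '[0.003,0.03,0,0,0,0,-1]'|grep -E "ee_|ft";python3 -m crank '[0.003,0.03,0,0,0,0,-1]'|grep -E "ee_|ft"
```

```text
t: 12.35
ee_pos: [0.6182, -0.072, 0.1894]
orientation: [-180.0, -17.9, 0.1]
ft_force: [-0.1, -0.2, -0.3]
opening: 0.0002
gripper_force: 0.0
tip [ 0.6742 -0.0718  0.0162] [ 0.0878 -0.0378] [-0.0955 -0.1958 -0.2855]
ee_pos: [0.6199, -0.0647, 0.1915]
ft_force: [0.4, 0.1, 1.1]
ee_pos: [0.6199, -0.0619, 0.1912]
ft_force: [-0.9, -0.7, 0.4]
ee_pos: [0.6205, -0.0605, 0.1911]
ft_force: [-2.4, -21.0, 0.8]
```

```bash
python3 -m crank '[-0.009,-0.1,0,0,0,0,-1, 0,0,0.4,0,0,0,-1, 0,0,0.3,0,0,-0.83,-1, 0.053,0.426,0,0,0,0,-1, 0.053,0.426,0,0,0,0,-1, 0.053,0.426,0,0,0,0,-1,0,0,-0.37,0,0,0,-1, 0,0,0,0,0,0,-1]'; python3 -c "
from h import *
st=env.observe(); 
z=R.from_euler('xyz',st['orientation'],degrees=True).as_matrix()
t=st['ee_pos']+.182*z[:,2]; print('tip',t,w2b(t),st['ft_force'])
"; python3 -m crank '[0,0,-0.03,0,0,0,-1,0,0,0,0,0,0,-1]'|grep -E "ee_|ft"; python3 -m crank '[0,0,-0.03,0,0,0,-1,0,0,0,0,0,0,-1]'|grep -E "ee_|ft"
```

```text
t: 13.55
ee_pos: [0.6332, 0.06, 0.2203]
orientation: [180.0, -17.7, -4.8]
ft_force: [-1.3, 0.1, -1.6]
opening: 0.0006
gripper_force: 0.0
tip [0.6885 0.0553 0.0469] [0.0909 0.0901] [-1.2518  0.0567 -1.6414]
ee_pos: [0.6342, 0.0578, 0.2202]
ft_force: [-1.2, 0.3, 0.5]
ee_pos: [0.6343, 0.0577, 0.2191]
ft_force: [-9.8, 1.7, 17.0]
```

```bash
python3 -m crank '[0,0,0.03,0,0,0,-1,-0.03,0.003,0,0,0,0,-1,0,0,-0.02,0,0,0,-1,0,0,0,0,0,0,-1]'|grep -E "ee_|ft"; python3 -m crank '[0,0,-0.01,0,0,0,-1,0,0,0,0,0,0,-1]'|grep -E "ee_|ft"; python3 -m crank '[0,0,-0.01,0,0,0,-1,0,0,0,0,0,0,-1]'|grep -E "ee_|ft"
```

```text
ee_pos: [0.6319, 0.0583, 0.2179]
ft_force: [-0.8, -1.7, 4.4]
ee_pos: [0.6324, 0.0584, 0.2175]
ft_force: [-2.2, -3.1, 7.5]
ee_pos: [0.6324, 0.0584, 0.2171]
ft_force: [-3.4, -2.9, 12.4]
```

Pressing 12 N on the pipe's top; now roll it slowly towards −x.

```bash
python3 -m crank '[-0.02,0.002,0,0,0,0,-1,-0.01,0.001,0,0,0,0,-1]'|grep -E "ee_|ft"; python3 -m crank '[-0.01,0.001,0,0,0,0,-1,-0.01,0.001,0,0,0,0,-1]'|grep -E "ee_|ft"; python3 -m crank '[-0.01,0.001,0,0,0,0,-1,-0.01,0.001,0,0,0,0,-1]'|grep -E "ee_|ft"; python3 -c "
from h import *
im,W=snap('wrist','pics/w8.png'); im=cv2.imread('pics/w8.png'); h=cv2.cvtColor(im,cv2.COLOR_BGR2HSV); m=cv2.inRange(h,(105,120,40),(130,255,255)); m[:,450:]=0; m[:150]=0
c=max(cv2.findContours(m,0,2)[0],key=cv2.contourArea); x,y,w,hh=cv2.boundingRect(c); print(x,y,w,hh)
for col in np.linspace(x+5,x+w-5,6).astype(int):
  r=np.nonzero(m[:,col])[0]; print(col,r.min(),r.max(),w2b(onz(W,col,r.min(),.024)),w2b(onz(W,col,r.max()+1,.024)))
m=cv2.inRange(h,(18,120,60),(32,255,255)); ys,xs=np.nonzero(m[:330]); 
for r in range(200,290,6):
  q=xs[ys==r]; print(r,len(q),(q.min(),q.max()) if len(q) else '')
"
```

```text
ee_pos: [0.6303, 0.0585, 0.2173]
ft_force: [0.7, -2.8, 8.8]
ee_pos: [0.6284, 0.0587, 0.2172]
ft_force: [0.1, -4.0, 10.1]
ee_pos: [0.6262, 0.0589, 0.2172]
ft_force: [-0.5, -3.1, 9.6]
241 277 209 73
246 281 340 [0.0948 0.1222] [0.0647 0.1221]
285 278 320 [0.0964 0.1025] [0.0747 0.1025]
325 278 280 [0.0964 0.0823] [0.0949 0.0823]
365 279 341 [0.0959 0.0621] [0.0642 0.0622]
405 279 341 [0.0959 0.0419] [0.0643 0.042 ]
445 280 349 [0.0954 0.0216] [0.0603 0.0219]
200 516 (np.int64(0), np.int64(639))
206 496 (np.int64(0), np.int64(639))
212 492 (np.int64(1), np.int64(639))
218 495 (np.int64(0), np.int64(639))
224 485 (np.int64(0), np.int64(638))
230 491 (np.int64(0), np.int64(639))
236 225 (np.int64(0), np.int64(368))
242 245 (np.int64(0), np.int64(368))
248 240 (np.int64(0), np.int64(368))
254 98 (np.int64(14), np.int64(355))
260 18 (np.int64(227), np.int64(244))
266 20 (np.int64(226), np.int64(245))
272 24 (np.int64(226), np.int64(249))
278 0 
284 0
```

View pics/w8.png

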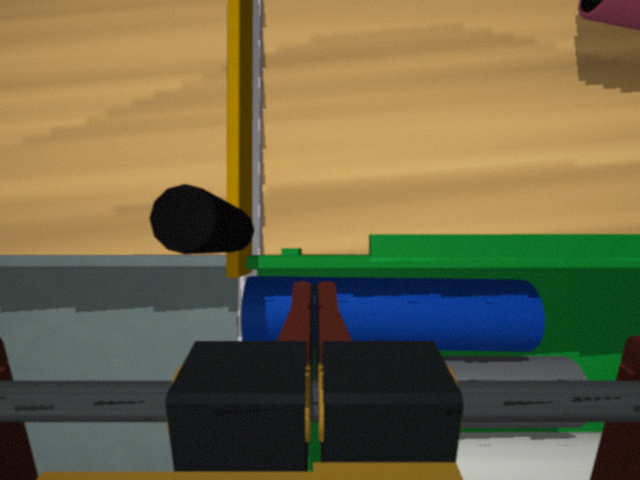

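```bash
python3 -m crank '[0,0,0.1,0,0,0,-1,0.06,-0.005,0,0,0,0,-1,0,0,-0.07,0,0,0,-1,0,0,-0.02,0,0,0,-1,0,0,0,0,0,0,-1]'|grep -E "ee_|ft"; python3 -m crank '[0,0,-0.01,0,0,0,-1,0,0,0,0,0,0,-1]'|grep -E "ee_|ft"
```

```text
ee_pos: [0.6318, 0.059, 0.2169]
ft_force: [1.5, 0.7, 5.7]
ee_pos: [0.632, 0.059, 0.2165]
ft_force: [0.8, 0.2, 9.7]
```

```bash
python3 -m crank '[-0.02,0.002,0,0,0,0,-1,-0.01,0.001,0,0,0,0,-1,-0.01,0.001,0,0,0,0,-1,-0.01,0.001,0,0,0,0,-1,-0.01,0.001,0,0,0,0,-1,-0.01,0.001,0,0,0,0,-1,0,0,0,0,0,0,-1]'|grep -E "ee_|ft"; python3 -m crank '[0,0,0.3,0,0,0,-1,0,0,0.4,0,0,0,-1,0,0,0,0,0,0,-1,0,0,0,0,0,0,-1]'|grep -E "ee_|ft"; cat > p.py <<'E'
from h import *
import sys
im,W=snap('wrist','pics/%s.png'%sys.argv[1]); im=im[:,:,::-1].copy(); h=cv2.cvtColor(im,cv2.COLOR_BGR2HSV); m=cv2.inRange(h,(105,120,40),(130,255,255)); m[:,560:]=0; m[:150]=0
c=max(cv2.findContours(m,0,2)[0],key=cv2.contourArea); x,y,w,hh=cv2.boundingRect(c); print(x,y,w,hh)
for col in np.linspace(x+5,x+w-5,6).astype(int):
  r=np.nonzero(m[:,col])[0]; print(col,r.min(),r.max(),w2b(onz(W,col,r.min(),.024)),w2b(onz(W,col,r.max()+1,.024)))
print('tail',w2b(onz(W,x+w,y+hh/2,.035)),'nose',w2b(onz(W,x,y+hh/2,.035)))
st=env.observe(); z=R.from_euler('xyz',st['orientation'],degrees=True).as_matrix()
t=st['ee_pos']+.182*z[:,2]; print('tip',t,w2b(t),st['ft_force'])
E
python3 p.py w9
```

```text
ee_pos: [0.6253, 0.0597, 0.217]
ft_force: [0.3, 0.1, 11.6]
ee_pos: [0.6236, 0.0598, 0.2858]
ft_force: [-0.1, -0.5, -1.1]
262 272 220 55
267 272 323 [0.0917 0.1205] [0.0565 0.1204]
309 273 283 [0.091 0.092] [0.0836 0.092 ]
351 273 324 [0.0911 0.0635] [0.0559 0.0635]
393 274 325 [0.0904 0.035 ] [0.0553 0.0351]
435 274 326 [0.0904 0.0064] [0.0546 0.0066]
477 281 321 [ 0.0857 -0.022 ] [ 0.058  -0.0218]
tail [ 0.0747 -0.0206] nose [0.0745 0.1224]
tip [0.6786 0.0549 0.1114] [0.0811 0.0889] [-0.6221  0.3562 -0.7895]
```

```bash
python3 -m crank '[-0.054,-0.444,0,0,0,0,-1,-0.054,-0.444,0,0,0,0,-1,-0.054,-0.444,0,0,0,0,-1,0,0,-0.4,0,0,0,-1,0,0,-0.4,0,0,0,-1,0,0,-0.15,0,0,0,-1,0,0,0,0,0,0,-1,0,0,0,0,0,0,-1]';python3 p.py w10; python3 -m crank '[0.009,0.1,0,0,0,0,-1,0.005,0.05,0,0,0,0,-1]'|grep -E "ee_|ft";python3 -m crank '[0.003,0.03,0,0,0,0,-1]'|grep -E "ee_|ft";python3 -m crank '[0.003,0.03,0,0,0,0,-1]'|grep -E "ee_|ft"
```

```text
t: 18.05
ee_pos: [0.6068, -0.0733, 0.1893]
orientation: [-180.0, -17.8, -5.0]
ft_force: [0.8, -0.4, 0.6]
opening: 0.0005
gripper_force: 0.0
0 273 253 85
5 273 350 [0.0913 0.0886] [0.0576 0.0881]
53 274 356 [0.0909 0.0678] [0.0551 0.0673]
102 274 357 [0.0909 0.0465] [0.0546 0.0461]
150 274 357 [0.0909 0.0257] [0.0547 0.0254]
199 275 341 [0.0905 0.0044] [0.0616 0.0042]
248 276 287 [ 0.0901 -0.0168] [ 0.0849 -0.0169]
tail [ 0.0749 -0.0208] nose [0.0748 0.0817]
tip [ 0.6634 -0.0782  0.0173] [ 0.0775 -0.0451] [ 0.7903 -0.2804 -0.2879]
ee_pos: [0.6092, -0.0576, 0.1918]
ft_force: [0.1, 0.9, 0.4]
ee_pos: [0.6094, -0.0546, 0.1916]
ft_force: [-0.9, -1.0, 1.3]
ee_pos: [0.6098, -0.052, 0.1915]
ft_force: [-0.4, -1.8, 1.2]
```

```bash
python3 -m crank '[0.004,0.05,0,0,0,0,-1]'|grep -E "ee_|ft";python3 -m crank '[0.004,0.05,0,0,0,0,-1]'|grep -E "ee_|ft";python3 -m crank '[0.004,0.05,0,0,0,0,-1]'|grep -E "ee_|ft"; python3 p.py w11
```

```text
ee_pos: [0.6101, -0.0474, 0.1912]
ft_force: [-0.2, -2.4, 2.9]
ee_pos: [0.6104, -0.0423, 0.191]
ft_force: [-0.3, -1.6, 1.1]
ee_pos: [0.6107, -0.0372, 0.1908]
ft_force: [-0.8, -1.0, 1.2]
0 276 293 85
5 276 350 [0.0911 0.1261] [0.0585 0.1255]
61 277 358 [0.0907 0.1016] [0.055 0.101]
118 278 360 [0.0903 0.0766] [0.0542 0.0762]
174 278 360 [0.0903 0.0521] [0.0542 0.0518]
231 279 341 [0.0899 0.0271] [0.0625 0.027 ]
288 279 314 [0.0899 0.0022] [0.0742 0.0021]
tail [ 0.0747 -0.0006] nose [0.0746 0.1192]
tip [ 0.6666 -0.0413  0.0176] [ 0.0775 -0.0081] [ 0.1456 -0.1667  1.1626]
```

```bash
python3 -m crank '[0.013,0.15,0,0,0,0,-1,0.013,0.15,0,0,0,0,-1,0.013,0.15,0,0,0,0,-1,0.013,0.15,0,0,0,0,-1]'|grep -E "ee_|ft"; python3 p.py w12;  python3 -m crank '[0.013,0.15,0,0,0,0,-1,0.013,0.15,0,0,0,0,-1,0.013,0.15,0,0,0,0,-1]'|grep -E "ee_|ft"; python3 p.py w13
```

```text
ee_pos: [0.6157, 0.0231, 0.1906]
ft_force: [-0.4, -1.3, 1.7]
0 275 294 85
5 275 351 [0.0913 0.1864] [0.0578 0.1858]
61 276 358 [0.0909 0.1619] [0.0548 0.1614]
118 276 359 [0.0909 0.137 ] [0.0544 0.1366]
175 278 359 [0.09  0.112] [0.0544 0.1117]
232 278 341 [0.0901 0.0871] [0.0622 0.087 ]
289 279 311 [0.0897 0.0622] [0.0753 0.0622]
tail [0.0748 0.0594] nose [0.0747 0.1795]
tip [0.6717 0.0201 0.0174] [0.0772 0.0536] [0.5657 1.7276 0.3617]
ee_pos: [0.6194, 0.0677, 0.1904]
ft_force: [-0.4, -0.9, -0.5]
0 274 294 86
5 274 351 [0.0914 0.231 ] [0.0576 0.2304]
61 275 357 [0.091  0.2065] [0.055 0.206]
118 275 358 [0.091  0.1817] [0.0546 0.1813]
175 276 359 [0.0906 0.1568] [0.0542 0.1565]
232 277 341 [0.0902 0.1319] [0.062  0.1317]
289 278 311 [0.0898 0.107 ] [0.075 0.107]
tail [0.0748 0.1042] nose [0.0747 0.2241]
tip [0.6755 0.0648 0.0173] [0.0772 0.0984] [-0.1105  0.797  -0.2129]
```

```bash
python3 -m crank '[0.013,0.15,0,0,0,0,-1,0.013,0.15,0,0,0,0,-1,0.009,0.1,0,0,0,0,-1,0.004,0.05,0,0,0,0,-1,0,0,0,0,0,0,-1,0,0,0,0,0,0,-1]'|grep -E "ee_|ft"; python3 p.py w14
```

```text
ee_pos: [0.6234, 0.1122, 0.1905]
ft_force: [-0.2, 0.4, 0.5]
0 274 291 86
5 274 350 [0.0916 0.2758] [0.0581 0.2753]
61 274 357 [0.0916 0.2514] [0.0551 0.2508]
117 275 358 [0.0912 0.2269] [0.0547 0.2265]
173 276 358 [0.0908 0.2024] [0.0547 0.2021]
229 276 341 [0.0908 0.1779] [0.0621 0.1778]
286 277 318 [0.0904 0.153 ] [0.0721 0.153 ]
tail [0.0749 0.1502] nose [0.0748 0.269 ]
tip [0.6794 0.1072 0.0174] [0.0774 0.141 ] [-0.2828 -0.2942  0.5202]
```

```bash
python3 -m crank '[-0.009,-0.1,0,0,0,0,-1,0,0,0.35,0,0,0,-1,0,0,0.35,0,0,0,-1,0,0,0.35,0,0,0,-1,0,0,0.35,0,0,0,-1,0,0,0,0.087,0.996,0,-1,0,0,0,0.087,0.996,0,-1,0,0,0,0.087,0.996,0,-1]'|grep -E "ee_|ft|ori"; python3 -m crank '[0.46,-0.059,0,0,0,0,-1,0.46,-0.059,0,0,0,0,-1,0.46,-0.059,0,0,0,0,-1,0,0,0,0,0,0,-1]'|grep -E "ee_|ft|ori"; python3 -c "
from h import *
st=env.observe(); print(w2b(st['ee_pos']))
snap('side','pics/s15.png'); snap('scene','pics/c15.png')
a=cv2.imread('pics/s15.png')[190:330,240:450];b=cv2.imread('pics/c15.png')[190:340,240:450]
cv2.imwrite('pics/v15.png',cv2.resize(np.vstack([a,b]),None,fx=2,fy=2,interpolation=2))"
```

```text
ee_pos: [0.6224, 0.1015, 0.3316]
orientation: [-179.9, 0.2, -5.0]
ft_force: [0.3, 0.6, -0.1]
ee_pos: [0.7653, 0.0821, 0.3297]
orientation: [-180.0, -0.3, -5.1]
ft_force: [-0.4, 0.3, -0.1]
[0.1651 0.1235]
```

View pics/v15.png

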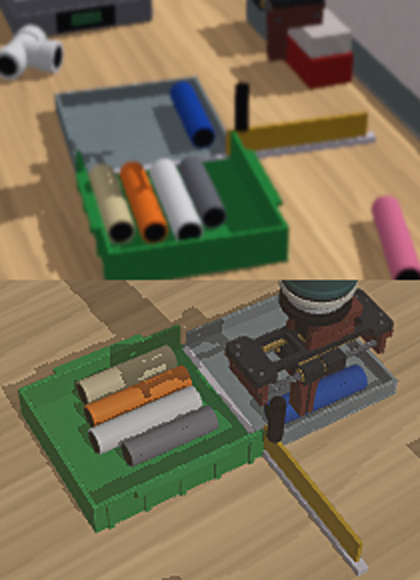

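```bash
python3 -m crank '[0,0.02,-0.34,0,0,0,-1,0,0,-0.34,0,0,0,-1,-0.1,0.009,0,0,0,0,-1,-0.15,0.013,0,0,0,0,-1,-0.2,0.017,0,0,0,0,-1,-0.3,0.026,0,0,0,0,-1,-0.3,0.026,0,0,0,0,-1,-0.3,0.026,0,0,0,0,-1]'|grep -E "ee_|ft|ori"; python3 -m crank '[-0.3,0.026,0,0,0,0,-1,-0.2,0.017,0,0,0,0,-1,-0.15,0.013,0,0,0,0,-1,-0.1,0.009,0,0,0,0,-1,0,0,0,0,0,0,-1]'|grep -E "ee_|ft|ori"; python3 -c "
from h import *
st=env.observe(); print(w2b(st['ee_pos']),st['ft_force'])"
```

```text
ee_pos: [0.6238, 0.0984, 0.2647]
orientation: [-180.0, -0.2, -5.0]
ft_force: [2.3, -0.1, -1.8]
ee_pos: [0.5487, 0.1051, 0.2639]
orientation: [-180.0, 0.0, -5.0]
ft_force: [1.0, -1.0, -0.4]
[-0.0526  0.1275] [ 0.9729 -0.9736 -0.3939]
```

```bash
for i in 1; do python3 -m crank '[-0.04,0.003,0,0,0,0,-1,0,0,0,0,0,0,-1]'|grep -E "ee_|ft"; python3 -m crank '[-0.03,0.003,0,0,0,0,-1,0,0,0,0,0,0,-1]'|grep -E "ee_|ft"; python3 -m crank '[-0.03,0.003,0,0,0,0,-1,0,0,0,0,0,0,-1]'|grep -E "ee_|ft";  done; python3 -c "
from h import *
st=env.observe(); print(w2b(st['ee_pos']),st['ft_force'])"
```

```text
ee_pos: [0.5467, 0.1053, 0.263]
ft_force: [0.7, 0.5, -0.3]
ee_pos: [0.544, 0.1056, 0.2626]
ft_force: [0.6, 0.2, 0.5]
ee_pos: [0.5416, 0.1058, 0.2627]
ft_force: [4.5, -1.2, -2.1]
[-0.0598  0.1276] [ 4.4691 -1.1737 -2.1191]
```

```bash
for i in 1; do python3 -m crank '[-0.02,0.002,0,0,0,0,-1,0,0,0,0,0,0,-1]'|grep -E "ee_|ft"; python3 -m crank '[-0.02,0.002,0,0,0,0,-1,0,0,0,0,0,0,-1]'|grep -E "ee_|ft"; python3 -m crank '[-0.02,0.002,0,0,0,0,-1,0,0,0,0,0,0,-1]'|grep -E "ee_|ft";  done; python3 -c "
from h import *
st=env.observe(); print(w2b(st['ee_pos']),st['ft_force'])"
```

```text
ee_pos: [0.5409, 0.1059, 0.2628]
ft_force: [9.5, -1.2, -6.6]
ee_pos: [0.5402, 0.106, 0.263]
ft_force: [13.3, -2.1, -9.9]
ee_pos: [0.5396, 0.1061, 0.2633]
ft_force: [15.8, -3.7, -13.7]
[-0.0618  0.1277] [ 15.7806  -3.6871 -13.6549]
```

Hard stop reached (gate closed). Retreat and check numerically.

```bash
python3 -m crank '[0.3,-0.026,0,0,0,0,-1,0,0,0.4,0,0,0,-1,0,0,0.4,0,0,0,-1,0,-0.3,0.4,0,0,0,-1,0,-0.4,0.3,0,0,0,-1,0,0,0,0,0,0,-1,0,0,0,0,0,0,-1,0,0,0,0,0,0,-1]'; python3 -c "
from h import *
for n,roi in(('side',(260,225,390,300)),('scene',(330,190,440,280))):
  snap(n,'pics/%s16.png'%n); im=cv2.imread('pics/%s16.png'%n); K=cam(n); h=cv2.cvtColor(im,cv2.COLOR_BGR2HSV)
  x0,y0,x1,y1=roi
  for nm,lo,hi,z in(('blue',(105,120,40),(130,255,255),.03),('gate',(18,120,60),(32,255,255),.047)):
    m=cv2.inRange(h,lo,hi);k=np.zeros_like(m);k[y0:y1,x0:x1]=m[y0:y1,x0:x1]
    c=max(cv2.findContours(k,0,2)[0],key=cv2.contourArea)[:,0].astype(float)
    for f in (0,1):
      for g in(np.argmin,np.argmax): p=c[g(c[:,f])]; print(n,nm,p,w2b(onz(K,*p,z)))
"
```

```text
t: 24.9
ee_pos: [0.5637, 0.0346, 0.411]
orientation: [-180.0, 0.2, -5.0]
ft_force: [-0.7, -0.4, -0.4]
opening: 0.0005
gripper_force: 0.0
side blue [325. 234.] [0.0583 0.2897]
side blue [346. 253.] [0.0895 0.1642]
side blue [328. 231.] [0.0713 0.3061]
side blue [333. 255.] [0.0519 0.1624]
side gate [281. 265.] [-0.1001  0.1164]
side gate [354. 258.] [0.0957 0.1035]
side gate [353. 254.] [0.0988 0.1251]
side gate [284. 275.] [-0.1007  0.0647]
scene blue [374. 251.] [0.0561 0.1567]
scene blue [423. 242.] [0.0933 0.286 ]
scene blue [415. 233.] [0.0566 0.2866]
scene blue [378. 263.] [0.095  0.1436]
scene gate [332. 213.] [-0.1034  0.1224]
scene gate [373. 265.] [0.1054 0.1205]
scene gate [332. 213.] [-0.1034  0.1224]
scene gate [372. 271.] [0.1203 0.108 ]
```

Gate is closed (plate from about −101 to +101 mm) and the blue pipe lies in the tray (y ≈ 150 to 290 mm).

```bash
python3 -c "
from cell import env
print(env.hand_in())"
```

```text
the job is handed in; nothing more can be done
None
```

Job handed in: the blue pipe lies wholly in the grey tray, the gate is pushed closed to its stop, the other four pipes are still in the bin and the bystanders were not approached; on the way the pipe's nose caught the gate plate's edge once (82 N at the wrist, under the 120 N limit), and the grader returned no verdict.

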